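# Draw a pin up to the height gauge in the carving shop

## Robot

A 7-joint arm with a two-finger parallel gripper is mounted at the origin on the work surface. World frame = base frame: x ahead of the robot, y to its left, z up, the work surface at z = 0. Lengths are in mm, angles in rad, forces in N, time in s.
With the tool pointing down it reaches from about 400 to 900 mm from the base axis. Payload 5.5 kg.
Tool frame: the origin (TCP) lies midway between the tips of the shut fingers; the grasp point (between the pads) lies 19 mm behind it; z points along the fingers, x is the direction in which the jaws open and shut, and the axes are right-handed (so a half turn about z gives the same grasp; the last joint's range is limited). The gripper opens to 85 mm and grips with 20 to 120 N. Pads are 22 mm wide; open, the fingers measure 114 mm over their backs; the gripper's body (76 mm by 85 mm) begins 54 mm behind the grasp point. The pads swing forward as they close: fully open they stand 13 mm farther back than shut.
Start: joints at [1.59, 0.501, -0.427, 1.55, 0.221, 1.138, -0.21], TCP at [156.939, -630.769, 231.31] pointing down, gripper open.
Joint ranges: [-2.88, 2.88], [-0.31, 2.03], [-1.54, 1.56], [0.2, 2.42], [-1.41, 4.55], [0.19, 2.02], [-2.57, 2.57]. Speed limits (rad/s): [2.57, 2.57, 3.14, 3.14, 3.14, 3.14, 3.14].

## Interface

Orientations are given as a unit quaternion [w, x, y, z].
In Python, from plant import r gives the robot as it stands. The module is installed in compiled form; this text tells all that it offers.
- The arm moves only by the tool servo_tool, never from a script. Its argument "plan" is a list of rows, each a list of 3 entries, a list of its own where there are three numbers: the shift along the world's x, y, z in units of 100 cm (1.0 is 100 cm), then the turn, a rotation vector about the world's x, y, z in units of 90 degrees (1.0 is 90 degrees), then the gripper's target within -1 to 1 (fully open at 1, half-way at 0, shut at -1). A call has 1 to 12 rows; each row is the pose to reach, as a shift and turn from the pose measured when the call began; what a row does not reach only later rows make up. A row lasts 1/10 s, in which the tool goes at most 50 mm and 8.59 degrees, less where a joint would pass 70% of its speed; a pose out of reach is approached as far as the arm can. A call with a number of a shift or a turn outside -1 to 1 is refused whole. A call with a gripper value outside its range is refused whole. The fingers move at their own pace and stop on an object; "grip_force" is the grip in N (left out, the last holds). Time passes only in rows, so rows that repeat a pose let the fingers close. It gives the time, the measured TCP pose, the force and the opening at its end, in the units of the state.
- r.observe(): the state, without advancing time (a new reading comes with each control period).
- r.grab_frame(name): name is "scene" or "side" or "wrist"; returns a dict with "frame" (480x640x3 uint8, red, green, blue), "depth" (480x640 float32, mm along the optical axis (not along the pixel's ray), 0 where there is no reading), "fx", "fy", "cx", "cy" (pixels), "position" and "attitude" of the camera in the world; the wrist camera has in their place "mount" (4x4, takes a point from camera to tool coordinates, whose origin is the TCP and whose axes are the tool frame's). Camera axes: x right, y down, z forward; pixel columns grow to the right and rows downward; lengths in mm; the calibration is good to about 2 mm. The wrist camera is an equidistant fisheye: a pixel r from the principal point sees the ray r / f radians off the axis. A picture is of the moment at which its call begins: read the wrist's pose just before it.
- r.job_done(): hands the job in, once; it reports no verdict.
Trained networks look in a picture, given as the dict that the camera call returned (one of the last four; its "shot" number tells which), for a name from the list of things; names that differ only in an ending like _2 or _b are one class to them, and where a whole thing is asked for, a point or a joint stands for the part that bears it (a point fixed in the world has none). Each returns a list of dicts, best first, with "confidence" (0 to 1); they miss things now and then, are a little off and sometimes report something else, mostly with a low value. They report only what shows in the picture. A call takes as long as a camera call. They do not tell look-alikes from the thing itself.
- r.boxes_of(target, picture): "point" ([column, row] in pixels, amid what is visible of it).
- r.landmark_of(target, picture): "point" ([column, row] in pixels: a listed point, or the origin of a listed thing).
The state is a dict: "t": time; "joint_pos": joint angles; "qd": joint speeds; "effort": joint torques, N m; "ee_pos": TCP position; "ee_rot": TCP orientation; "ft_force": force on the tool from outside, world axes, zero at the start; "wrist_torque": the same for the moment, N m; "opening": finger opening in mm.
Only numpy, scipy, OpenCV 4.12 (cv2) and the standard library are available. Lean on these libraries where they do the work, as an engineer would, in place of code of your own. Each camera call takes 0.05 s, during which the arm holds its last target.

## Task

First turn the black knob on top of the height gauge, a little at a time, until the blue pointer is level with the red clip on the white rule. Then grip the orange sleeve of the pin standing in the dark wooden block and draw it straight and gently up out of its snug bore, without forcing it sideways, until its brass collar is level with the blue pointer; the pin's foot stays in the bore. Finish while holding the pin still at that height so that the carver can mark it, and leave the pointer where it was set and the other things on the bench alone.

Things in the scene. Friction and masses are not known exactly. Their poses are not given: they have to be found in the camera images.
- knob (a joint): angle of the gauge's black knob in rad; grows when the knob is turned clockwise seen from above, which raises the pointer by 12 mm per rad (63 mm per full turn); counter-clockwise lowers it. Range 0 to 4.2, starts between 0.1 and 0.6; stays where it is left, turns with about 0.04 N m
- knob_grip (a point): middle of the round black knob, on its upright axis: knob 36 mm in diameter, 30 mm tall (15 mm above and below this point), on top of the gauge's column, 211 mm above the bench; below it is a 12 mm gap with a 14 mm neck, then the 22 mm square column. The gauge is bolted down and turned by up to 0.6 rad either way; its dark base is 85 x 150 x 18 mm; z up, x and y as the gauge's
- pointer_tip (a point): tip of the blue pointer of the gauge, at mid-thickness (tip 3 mm thick), 49 mm from the knob's axis along the gauge's +y; it slides up and down with the knob, its height being 112 mm + 12 mm x knob angle above the bench
- clip_mark (a point): tip of the red clip on the gauge's white upright rule (rule top 168 mm above the bench), at mid-thickness (tip 3 mm thick): the mark for the pointer, which meets it end to end. Fixed; 130 to 144 mm above the bench, differing from run to run, always above the pointer at first
- pin_grip (a point): point on the axis of the loose upright pin, at the height to grip it: the orange sleeve is 24 mm in diameter and 60 mm tall, from 32 mm below to 28 mm above this point. z is along the pin, upwards. The pin weighs 0.15 to 0.31 kg and drops back if let go
- pin_collar (a point): centre (half-way up) of the pin's brass collar, 38 mm in diameter and 6 mm thick, on the pin's axis 35 mm below pin_grip and 85 mm above its foot; 100 mm above the bench at first. z is along the pin
- bore_mouth (a point): centre of the mouth of the bore in the top of the dark walnut block (90 x 90 mm, 85 mm tall, with a 110 mm plinth at its foot; fixed to the bench). The bore is upright, 19 mm in diameter and 70 mm deep; the pin's steel shank is 18 mm in diameter and stands on the bore's floor at first
- chisel: carving chisel lying flat, turned wooden handle and steel blade, 235 mm long, 28 mm high, between block and gauge; a bystander, origin at its underside
- gouge: carving gouge lying flat, red handle, 235 mm long, 28 mm high, on the left of the bench; a bystander, origin at its underside
- rosette: dark carved four-petal flower, 100 mm across, 18 mm high, beyond the block and gauge; a bystander, origin at its underside
- mallet: wooden carver's mallet lying down, head 70 mm in diameter, 240 mm long, beyond the block and gauge; a bystander, origin at its underside
- stone: grey sharpening stone, 150 x 50 x 25 mm, on the left; a bystander, origin at its underside
- glue: yellow glue bottle, upright, 56 mm in diameter, 140 mm tall, on the right; a bystander, origin at its underside
- offcut: pale wood offcut, 120 x 70 x 30 mm, on the right; a bystander, origin at its underside
Mind the look-alikes: they are no part of the job. Leave any green look-alike of the part that bears knob alone.

How it is judged:
By the outcome, as a careful person would: the job done as asked, in the order asked, and still so for the second after the job is handed in, while the arm keeps its last pose, push and grip.
It also fails if it takes over 58 s, if anything falls off the work surface, if the arm or the gripper's body presses on something with over 40 N, if the wrist force passes 120 N, or if a joint passes its speed limit or range.

## Working session

There is one attempt and no reset: what is moved stays moved. The work goes in short steps, Python scripts to look and compute and a tool call to move; the robot and the scene stay as the last step left them, time stands still between calls to the robot, and variables do not carry over. Pictures are saved under pics/ and viewed, and the job is handed in when it is done.

Besides the shell and the picture viewer there is one more tool, called after "Call:" by a JSON object that holds its "api" and its "payload", one argument or row to a line. servo_tool: Moves the arm, as the interface text tells. Shifts and turns lie within -1 to 1; 1 stands for 100 cm of shift or 90 degrees of turn. Its arguments: {"type":"object","properties":{"plan":{"type":"array"},"grip_force":{"type":"number"}},"required":["plan"]}

```bash
mkdir -p pics; cat > h.py <<'E'
import numpy as np, cv2, json
from scipy.spatial.transform import Rotation as R
from plant import r
def q2R(q): return R.from_quat([q[1],q[2],q[3],q[0]]).as_matrix()
def save(p,n): cv2.imwrite('pics/'+n+'.png',cv2.cvtColor(p['frame'],cv2.COLOR_RGB2BGR))
def attR(a):
    a=np.array(a,float)
    return a if a.shape==(3,3) else q2R(a)
def ray(p,uv,obs=None):
    x=(uv[0]-p['cx'])/p['fx'];y=(uv[1]-p['cy'])/p['fy']
    if 'mount' in p:
        th=np.hypot(x,y); d=np.array([x/th*np.sin(th),y/th*np.sin(th),np.cos(th)]) if th>1e-9 else np.array([0,0,1.])
        M=np.array(p['mount']); Rt=q2R(obs['ee_rot']); 
        return Rt@M[:3,3]+np.array(obs['ee_pos']), Rt@M[:3,:3]@d
    d=np.array([x,y,1.]);d/=np.linalg.norm(d)
    return np.array(p['position'],float), attR(p['attitude'])@d
def tri(rays):
    A=np.zeros((3,3));b=np.zeros(3)
    for o,d in rays:
        P=np.eye(3)-np.outer(d,d);A+=P;b+=P@o
    x=np.linalg.solve(A,b); return x,[np.linalg.norm((np.eye(3)-np.outer(d,d))@(x-o)) for o,d in rays]
def dep(p,uv,obs=None):
    z=p['depth'][int(round(uv[1])),int(round(uv[0]))]
    o,d=ray(p,uv,obs)
    x=(uv[0]-p['cx'])/p['fx'];y=(uv[1]-p['cy'])/p['fy']
    if 'mount' in p: return o+d*z/np.cos(np.hypot(x,y))
    return o+d*z*np.sqrt(1+x*x+y*y)
E
python3 - <<'E'
from h import *
o=r.observe();print({k:np.round(v,3).tolist() for k,v in o.items()})
for n in ['scene','side','wrist']:
    o=r.observe();p=r.grab_frame(n);save(p,n+'0');print(n,p['fx'],p['cx'],p['cy'],p.get('position'),p.get('attitude'),p.get('mount'))
    for t in ['knob_grip','pointer_tip','clip_mark','pin_grip','pin_collar','bore_mouth']:
        L=r.landmark_of(t,p); print(t,[(np.round(l['point'],1).tolist(),round(l['confidence'],2),np.round(dep(p,l['point'],o)).tolist()) for l in L[:3]])
E
```

```text
{'t': 0.0, 'joint_pos': [1.59, 0.502, -0.427, 1.551, 0.221, 1.138, -0.21], 'qd': [-0.002, -0.0, 0.001, -0.002, 0.001, -0.0, 0.001], 'effort': [-0.0, -56.951, -5.816, -28.094, 0.011, 0.012, 0.0], 'ee_pos': [156.703, -630.134, 230.272], 'ee_rot': [-0.001, 0.788, -0.616, -0.001], 'ft_force': [0.084, -0.039, 0.131], 'wrist_torque': [-0.0, 0.002, 0.021], 'opening': 85.099}
scene 444.3767294499167 320.0448764599073 236.33311866671292 [1091.36883109 -467.9880634   998.83497351] [-0.31532992  0.84221475  0.40619732 -0.16200338] None
knob_grip [([268.4, 270.1], 0.87, [550.0, -203.0, 224.0]), ([226.2, 225.0], 0.83, [377.0, -208.0, 228.0]), ([117.6, 229.5], 0.83, [224.0, -417.0, 225.0])]
pointer_tip [([247.9, 241.3], 0.68, [362.0, -156.0, 117.0]), ([288.4, 284.3], 0.54, [546.0, -155.0, 123.0]), ([151.0, 245.7], 0.53, [212.0, -362.0, 114.0])]
clip_mark [([283.6, 276.9], 0.54, [439.0, -106.0, -1.0])]
pin_grip [([392.4, 213.5], 0.63, [542.0, 193.0, 139.0]), ([456.4, 240.6], 0.25, [658.0, 357.0, 13.0])]
pin_collar [([395.1, 221.2], 0.57, [553.0, 196.0, 116.0])]
bore_mouth [([395.7, 228.2], 0.77, [5
[... 487 characters left out ...]
clip_mark [([383.8, 204.5], 0.6, [452.0, -356.0, 21.0]), ([332.0, 195.3], 0.44, [550.0, -192.0, 122.0])]
pin_grip [([253.5, 281.0], 0.79, [542.0, 214.0, 142.0])]
pin_collar [([260.8, 289.9], 0.57, [533.0, 205.0, 112.0])]
bore_mouth [([256.5, 299.8], 0.85, [542.0, 213.0, 85.0])]
wrist 371.64829954431775 321.3146076397349 242.52332968064667 None None [[ 9.99998927e-01  1.16474198e-03  8.88040457e-04 -2.80766587e-01]
 [-1.38804046e-03  9.47163128e-01  3.20749251e-01 -8.30992208e+01]
 [-4.67529058e-04 -3.20750140e-01  9.47163729e-01 -1.42044369e+02]
 [ 0.00000000e+00  0.00000000e+00  0.00000000e+00  1.00000000e+00]]
knob_grip []
pointer_tip []
clip_mark []
pin_grip []
pin_collar []
bore_mouth []
```

View pics/scene0.png

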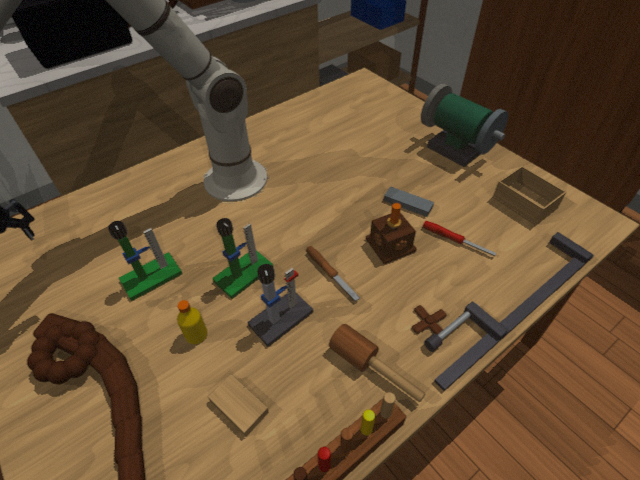

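View pics/side0.png

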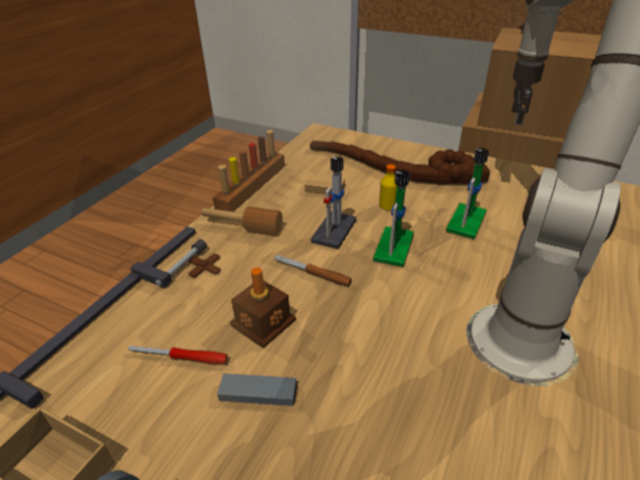

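```bash
cd pics; python3 -c "
import cv2,numpy as np
a=cv2.imread('scene0.png')[200:320,80:320];b=cv2.imread('side0.png')[130:250,300:540]
cv2.imwrite('crop0.png',np.vstack([cv2.resize(x,(600,300),interpolation=2) for x in(a,b)]))"
```

```text
(no output)
```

View pics/crop0.png

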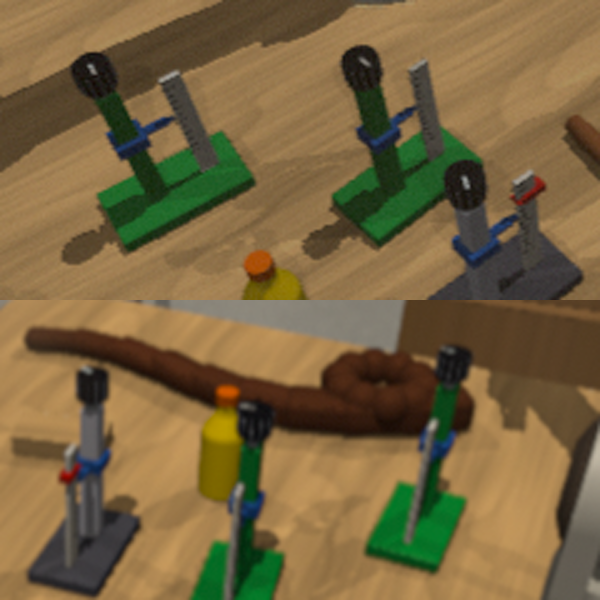

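Three gauges show: scene (118,229) and (226,225) are green and carry no clip. Scene (268,270) / side (336,164) has the dark base, grey column and red clip, so it is the one meant; the crop confirms it. The pin is at scene (393,214) / side (254,281).

```bash
python3 - <<'E'
from h import *
s=r.grab_frame('scene');d=r.grab_frame('side')
tgt={'knob_grip':((268,270),(336,164)),'pointer_tip':((288,284),(329,203)),'clip_mark':((291,275),(327,200)),'pin_grip':((393,213),(254,281)),'pin_collar':((395,221),(260,290)),'bore_mouth':((396,228),(257,300))}
for t,(a,b) in tgt.items():
    out=[]
    for p,c in((s,a),(d,b)):
        L=[l for l in r.landmark_of(t,p) if np.hypot(*(np.array(l['point'])-c))<14]
        out.append(L[0]['point'] if L else None)
    print(t,out, end=' ')
    if all(x is not None for x in out):
        x,e=tri([ray(s,out[0]),ray(d,out[1])]);print(np.round(x,1),np.round(e,1))
    else: print()
# depth clouds
def cloud(p):
    v,u=np.mgrid[0:480,0:640];z=p['depth']
    c=np.stack([(u-p['cx'])/p['fx']*z,(v-p['cy'])/p['fy']*z,z],-1)
    return (c@attR(p['attitude']).T+np.array(p['position'])),z>0
for n,p in(('scene',s),('side',d)):
    X,ok=cloud(p)
    m=ok&(X[...,2]>195)&(X[...,2]<235)&(abs(X[...,0]-548)<45)&(abs(X[...,1]+200)<45)
    P=X[m];print(n,'knob pts',len(P),P.min(0).round(1),P.max(0).round(1),np.median(P,0).round(1))
    m=ok&(X[...,2]>108)&(X[...,2]<180)&(abs(X[...,0]-542)<45)&(abs(X[...,1]-205)<45)
    P=X[m];print(n,'pin pts',len(P),P.min(0).round(1),P.max(0).round(1),np.median(P,0).round(1))
E
```

```text
knob_grip [[263.7, 272.6], [334.0, 166.3]] [ 544.9 -207.1  208.4] [6.3 6.3]
pointer_tip [[289.7, 286.2], [327.3, 204.6]] [ 546.6 -153.2  114.9] [0.7 0.7]
clip_mark [[285.5, 282.2], [331.7, 194.7]] [ 542.6 -164.7  139.4] [4.3 4.3]
pin_grip [[392.1, 211.5], [254.2, 278.8]] [541.3 201.5 139.6] [6.3 6.3]
pin_collar [[390.6, 220.9], [259.3, 293.1]] [536.4 202.1  99. ] [3.2 3.2]
bore_mouth [[392.8, 225.3], [256.6, 300.1]] [541.4 208.4  81. ] [3.2 3.2]
scene knob pts 288 [ 529.8 -227.1  196.1] [ 566.3 -190.9  229.5] [ 554.3 -211.5  225.1]
scene pin pts 171 [531.9 190.9 108.2] [556.1 214.5 166. ] [548.7 197.9 144.2]
side knob pts 197 [ 526.3 -227.6  197.4] [ 561.6 -188.2  228.9] [ 540.1 -198.9  218.9]
side pin pts 270 [527.4 191.9 109.3] [551.5 216.5 165.3] [535.1 209.8 144.1]
```

```bash
python3 - <<'E'
from h import *
o=r.observe();Rt=R.from_matrix(q2R(o['ee_rot']));print(o['t'],o['ee_pos'],Rt.as_matrix().round(3).tolist())
M=np.eye(4)
for th in(0,35):
    c,s=np.cos(np.radians(th)),np.sin(np.radians(th))
    G=np.array([[0,-1,0],[-1,0,0],[0,0,-1.]]).T  # columns x=(0,-1,0), y=(-1,0,0), z=(0,0,-1)
    Ry=R.from_euler('y',th,degrees=True)
    T=Ry*R.from_matrix(G)
    print(th,((T*Rt.inv()).as_rotvec()/(np.pi/2)).round(4), (T.as_matrix()@[0,83,142]).round(1))
E
```

```text
1.75 [ 156.9272137  -630.75700783  231.29647137] [[0.241, -0.97, 0.0], [-0.97, -0.241, 0.0], [-0.0, -0.0, -1.0]]
0 [-0.      0.     -0.1552] [ -83.    0. -142.]
35 [-0.0474  0.387  -0.1503] [-149.4    0.   -68.7]
```

Call:
{"api": "servo_tool", "payload": {
  "plan": [
    [[0.03,0.02,0.04],[0,0,0],1],
    [[0.07,0.05,0.07],[0,0,0],1],
    [[0.11,0.07,0.1],[0,0,0],1],
    [[0.15,0.1,0.11],[0,0,0],1],
    [[0.19,0.12,0.11],[0,0.05,0],1],
    [[0.23,0.15,0.11],[0,0.1,0],1],
    [[0.27,0.17,0.11],[0,0.15,-0.03],1],
    [[0.31,0.2,0.11],[0,0.2,-0.06],1],
    [[0.35,0.22,0.11],[0,0.25,-0.09],1],
    [[0.39,0.25,0.11],[0,0.3,-0.11],1],
    [[0.43,0.27,0.11],[0,0.34,-0.13],1],
    [[0.47,0.3,0.11],[0,0.38,-0.15],1]
  ],
  "grip_force": 40
}}

```text
t: 2.95
ee_pos: [563.2, -365.4, 319.4]
ee_rot: [0.157, 0.692, -0.668, -0.225]
ft_force: [-1.8, -1.9, -2.0]
opening: 85.3
```

Call:
{"api": "servo_tool", "payload": {
  "plan": [
    [[0.04,0.02,0.01],[0,0.03,-0.01],1],
    [[0.08,0.06,0.01],[0,0.05,-0.02],1],
    [[0.09,0.1,0.0],[0,0.05,-0.02],1],
    [[0.09,0.14,-0.03],[0,0.05,-0.02],1],
    [[0.08,0.18,-0.06],[0,0.05,-0.02],1],
    [[0.07,0.2,-0.09],[0,0.05,-0.02],1],
    [[0.07,0.2,-0.09],[0,0.05,-0.02],1],
    [[0.07,0.2,-0.09],[0,0.05,-0.02],1]
  ]
}}

```text
t: 3.75
ee_pos: [633.2, -162.0, 226.1]
ee_rot: [0.18, 0.672, -0.671, -0.256]
ft_force: [0.4, -0.0, 0.1]
opening: 85.3
```

```bash
python3 - <<'E'
from h import *
o=r.observe();p=r.grab_frame('wrist');save(p,'w1');np.savez('w1.npz',f=p['frame'],d=p['depth'],pos=o['ee_pos'],rot=o['ee_rot'])
print(o['t'],o['ee_pos'],o['ee_rot'],np.round(o['joint_pos'],2),np.round(o['qd'],3))
for t in ['knob_grip','pointer_tip','clip_mark']:
    L=r.landmark_of(t,p); print(t,[(np.round(l['point'],1).tolist(),round(l['confidence'],2),np.round(dep(p,l['point'],o)).tolist()) for l in L[:3]])
E
```

```text
3.75 [ 633.21550919 -162.03357408  226.11605441] [ 0.17971319  0.67222374 -0.67109979 -0.25581927] [ 0.11  0.96  0.22  0.89 -0.12  1.94 -1.28] [-0.328  0.115 -0.088  0.225 -0.178 -0.349 -0.402]
knob_grip [([370.2, 402.3], 0.91, [381.0, -206.0, 212.0]), ([400.6, 352.8], 0.89, [564.0, -208.0, 216.0]), ([334.9, 237.2], 0.67, [540.0, -159.0, 114.0])]
pointer_tip [([334.6, 234.0], 0.97, [544.0, -158.0, 113.0]), ([334.4, 322.1], 0.76, [362.0, -158.0, 112.0])]
clip_mark [([336.8, 262.6], 0.92, [363.0, -154.0, 26.0])]
```

View pics/w1.png

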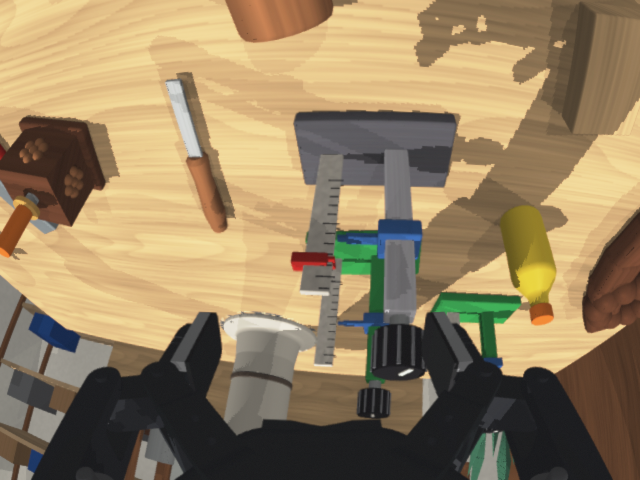

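The grey gauge fills the (upside-down) wrist view: blue pointer tip about (335,235), red clip tip about (336,262), knob (398,352). I'll take a settled picture and measure it more closely.

```bash
cat > meas.py <<'E'
from h import *
import sys
def meas(tag,ax=(546,-208)):
    o=r.observe();p=r.grab_frame('wrist');save(p,tag)
    print(o['t'],np.round(o['ee_pos'],1),np.abs(o['qd']).max().round(3))
    f=p['frame'].astype(int)
    # undistorted depth cloud
    v,u=np.mgrid[0:480,0:640]; x=(u-p['cx'])/p['fx'];y=(v-p['cy'])/p['fy'];th=np.hypot(x,y)+1e-9
    D=np.stack([x/th*np.sin(th),y/th*np.sin(th),np.cos(th)],-1)
    C=D*(p['depth']/np.cos(th))[...,None]
    M=np.array(p['mount']);Rt=q2R(o['ee_rot'])
    X=(C@M[:3,:3].T+M[:3,3])@Rt.T+np.array(o['ee_pos'])
    near=(abs(X[...,0]-546)<60)&(abs(X[...,1]+180)<90)
    R_,G,B=f[...,0],f[...,1],f[...,2]
    red=near&(R_>90)&(G<R_*.35)&(B<R_*.35)
    blue=near&(B>70)&(R_<B*.55)&(G<B*.75)
    for n,m in(('red',red),('blue',blue)):
        P=X[m];uu=u[m];vv=v[m]
        print(n,len(P),'u',uu.min(),uu.max(),'v',vv.min(),vv.max(),P.min(0).round(1),P.max(0).round(1))
    return o,p,X,red,blue
if __name__=='__main__':
    o,p,X,red,blue=meas(sys.argv[1])
    for n,m in(('red',red),('blue',blue)):
        v,u=np.nonzero(m)
        for c in range(318,372,3):
            s=v[u==c]
            if len(s): 
                P=X[s,c]; print(n,c,s.min(),s.max(),P.mean(0).round(1),'z',P[:,2].min().round(1),P[:,2].max().round(1))
    k=(X[...,2]>198)&(X[...,2]<232)&(abs(X[...,0]-546)<40)&(abs(X[...,1]+208)<40)
    P=X[k];print('knob',P.min(0).round(1),P.max(0).round(1))
    img=cv2.imread('pics/'+sys.argv[1]+'.png')[190:390,280:440];cv2.imwrite('pics/'+sys.argv[1]+'c.png',cv2.resize(img,(480,600),interpolation=cv2.INTER_NEAREST))
E
python3 meas.py w2
```

```text
3.95 [ 633.2 -164.1  228.4] 0.04
red 482 u 289 331 v 251 267 [ 535.6 -160.2  135.8] [ 551.5 -128.3  145.7]
blue 1375 u 335 418 v 218 323 [ 530.9 -226.5  109.8] [ 565.7 -161.2  195.8]
red 318 251 262 [ 549.4 -150.3  141.5] z 136.3 144.8
red 321 251 262 [ 549.3 -152.5  141.3] z 136.5 144.8
red 324 252 258 [ 550.  -154.7  140.2] z 138.0 142.2
red 327 255 258 [ 549.  -157.   140.7] z 140.0 141.6
red 330 255 265 [ 547.4 -159.3  141.4] z 140.6 142.3
blue 336 233 238 [ 544.7 -162.   117.3] z 116.3 118.6
blue 339 233 238 [ 545.  -164.4  117.4] z 115.7 118.0
blue 342 233 238 [ 545.5 -166.9  117.5] z 116.7 118.3
blue 345 231 240 [ 546.4 -169.3  118. ] z 115.6 118.9
blue 348 231 240 [ 546.6 -171.7  118. ] z 115.4 119.3
blue 351 231 241 [ 546.  -174.1  117.8] z 115.8 119.2
blue 354 231 241 [ 546.  -176.4  117.7] z 114.7 118.9
blue 357 231 240 [ 547.3 -178.8  117.9] z 114.9 119.1
blue 360 231 241 [ 547.  -181.2  118. ] z 115.2 119.1
blue 363 231 241 [ 546.9 -183.6  117.7] z 114.7 119.4
blue 366 231 241 [ 547.1 -186.   117.7] z 114.8 119.1
blue 369 232 241 [ 547.1 -188.4  118.1] z 115.5 119.0
knob [ 530.3 -227.9  198. ] [ 566.9 -190.9  226.6]
```

View pics/w2c.png

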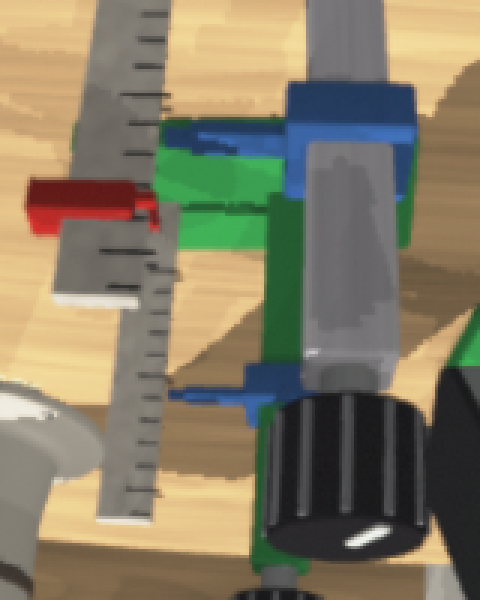

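```bash
python3 - <<'E'
from h import *
o=r.observe();Rt=R.from_matrix(q2R(o['ee_rot']))
G=R.from_matrix(np.array([[0,-1,0],[-1,0,0],[0,0,-1.]]).T)
for a in(60,115):
    T=R.from_euler('z',a,degrees=True)*G
    print(a,((T*Rt.inv()).as_rotvec()/(np.pi/2)).round(3))
print(np.array([547,-209,300])-o['ee_pos'])
img=cv2.imread('pics/w2.png')[222:282,285:365];cv2.imwrite('pics/w2d.png',cv2.resize(img,(800,600),interpolation=cv2.INTER_NEAREST))
E
```

```text
60 [ 0.146 -0.395  0.644]
115 [ 0.353 -0.32   1.229]
[-86.28017186 -43.03323437  70.37909799]
```

View pics/w2d.png

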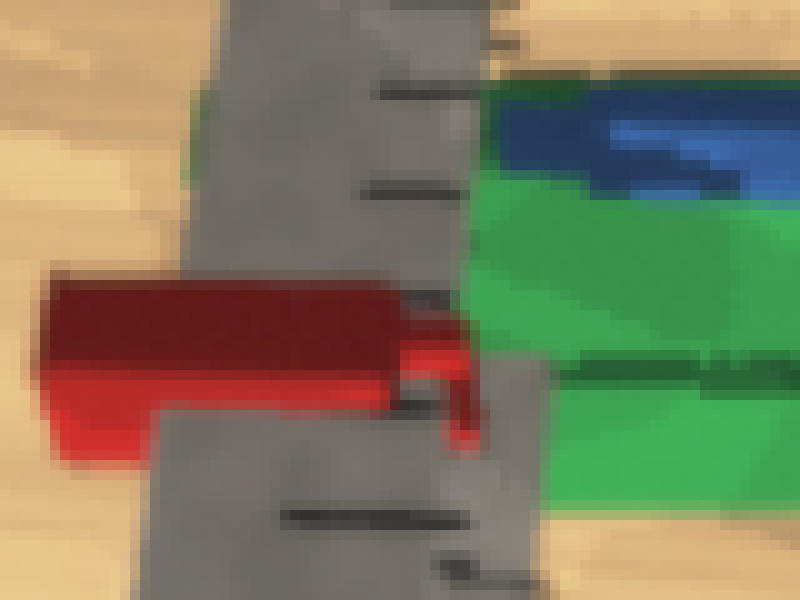

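```bash
python3 - <<'E'
from meas import *
o,p,X,red,blue=meas('w3')
for u in (326,329,331,332,336,340):
    print(u,[(v,X[v,u].round(1).tolist(),p['frame'][v,u].tolist()) for v in (range(252,269) if u<335 else range(230,242))])
for t in ['pointer_tip','clip_mark']:
    L=r.landmark_of(t,p); print(t,[(np.round(l['point'],1).tolist(),round(l['confidence'],2)) for l in L[:3]])
E
```

```text
4.0 [ 633.3 -166.   229.6] 0.028
red 474 u 287 329 v 250 266 [ 536.2 -160.4  136. ] [ 551.4 -128.3  146. ]
blue 1362 u 333 415 v 217 254 [ 530.6 -226.6  110. ] [ 565.8 -161.3  125.9]
326 [(252, [551.0, -157.9, 139.0], [101, 62, 58]), (253, [550.6, -157.9, 139.6], [99, 36, 34]), (254, [550.5, -158.0, 140.4], [104, 28, 26]), (255, [549.2, -158.0, 140.5], [146, 36, 33]), (256, [549.3, -158.1, 141.5], [190, 44, 41]), (257, [548.5, -158.1, 141.9], [204, 50, 46]), (258, [547.0, -158.0, 141.8], [171, 67, 63]), (259, [545.1, -158.0, 141.4], [119, 89, 83]), (260, [545.7, -158.1, 142.8], [99, 90, 84]), (261, [547.4, -158.3, 144.7], [79, 70, 67]), (262, [546.8, -158.4, 145.2], [95, 86, 81]), (263, [544.4, -158.3, 144.6], [119, 106, 99]), (264, [543.5, -158.3, 145.0], [124, 109, 101]), (265, [543.5, -158.3, 145.9], [121, 111, 104]), (266, [543.3, -158.4, 146.7], [119, 113, 105]), (267, [542.6, -158.4, 147.1], [120, 115, 107]), (268, [542.7, -158.5, 148.0], [121, 115, 108])]
329 [(252, [370.3, -146.9, 16.9], [80, 128, 70]), (253, [550.8, -160.2, 139.5], [86, 100, 54]), (254, [550.8, -160.3, 140.5
[... 2767 characters left out ...]
[56, 149, 76])]
340 [(230, [401.8, -160.4, 2.7], [36, 71, 59]), (231, [402.2, -160.6, 4.7], [34, 63, 73]), (232, [546.9, -166.9, 116.1], [35, 58, 89]), (233, [547.2, -167.0, 117.3], [37, 59, 94]), (234, [547.4, -167.1, 118.5], [38, 63, 101]), (235, [545.9, -167.1, 118.3], [39, 65, 103]), (236, [544.8, -167.1, 118.5], [37, 62, 98]), (237, [542.5, -167.1, 117.8], [36, 63, 94]), (238, [541.9, -167.1, 118.3], [42, 88, 88]), (239, [401.4, -161.4, 16.8], [49, 118, 79]), (240, [399.3, -161.4, 16.9], [53, 138, 77]), (241, [397.9, -161.5, 17.4], [56, 147, 75])]
pointer_tip [([328.3, 233.4], 0.85), ([333.8, 318.7], 0.68), ([519.1, 216.5], 0.4)]
clip_mark [([330.6, 259.4], 0.94), ([198.9, 157.2], 0.2)]
```

Call:
{"api": "servo_tool", "payload": {
  "plan": [
    [[0.01,0,0.04],[0.03,-0.09,0.13],1],
    [[0.0,0,0.07],[0.06,-0.16,0.23],1],
    [[-0.03,-0.01,0.07],[0.09,-0.24,0.36],1],
    [[-0.06,-0.03,0.07],[0.12,-0.32,0.48],1],
    [[-0.086,-0.042,0.07],[0.146,-0.395,0.644],1],
    [[-0.086,-0.042,0.07],[0.146,-0.395,0.644],1],
    [[-0.086,-0.042,0.07],[0.25,-0.36,0.93],1],
    [[-0.086,-0.042,0.07],[0.353,-0.32,1.229],1],
    [[-0.086,-0.042,0.07],[0.353,-0.32,1.229],1],
    [[-0.086,-0.042,0.07],[0.353,-0.32,1.229],1],
    [[-0.086,-0.042,0.07],[0.353,-0.32,1.229],1],
    [[-0.086,-0.042,0.07],[0.353,-0.32,1.229],1]
  ]
}}

```text
out of range; nothing moved
```

Call:
{"api": "servo_tool", "payload": {
  "plan": [
    [[0,0,0],[0,0,0],1],
    [[0,0,0],[0,0,0],1],
    [[0,0,0],[0,0,0],1]
  ]
}}

```text
t: 4.45
ee_pos: [633.3, -168.3, 231.2]
ee_rot: [-0.179, -0.671, 0.674, 0.253]
ft_force: [0.4, 0.1, 0.2]
opening: 85.4
```

```bash
cat > st.py <<'E'
from h import *
def st():
    o=r.observe();T=q2R(o['ee_rot'])
    print('t',round(o['t'],2),'pos',np.round(o['ee_pos'],1),'yaw',np.degrees(np.arctan2(T[1,0],T[0,0])).round(2),'z',T[:,2].round(4),'j',np.round(o['joint_pos'],2),'F',np.round(o['ft_force'],1),'T',np.round(o['wrist_torque'],3),'op',round(o['opening'],1))
    return o
if __name__=='__main__': 
    o=st()
E
python3 - <<'E'
from st import *
o=st()
Rt=R.from_matrix(q2R(o['ee_rot']))
p=r.grab_frame('wrist');save(p,'k1')
for t in ['knob_grip']:
    L=r.landmark_of(t,p); print(t,[(np.round(l['point'],1).tolist(),round(l['confidence'],2),np.round(dep(p,l['point'],o)).tolist()) for l in L[:3]])
v,u=np.mgrid[0:480,0:640]; x=(u-p['cx'])/p['fx'];y=(v-p['cy'])/p['fy'];th=np.hypot(x,y)+1e-9
D=np.stack([x/th*np.sin(th),y/th*np.sin(th),np.cos(th)],-1);C=D*(p['depth']/np.cos(th))[...,None]
M=np.array(p['mount']);X=(C@M[:3,:3].T+M[:3,3])@Rt.as_matrix().T+np.array(o['ee_pos'])
k=(X[...,2]>218)&(X[...,2]<232)&(abs(X[...,0]-547)<40)&(abs(X[...,1]+209)<40)
P=X[k];print('knobtop',len(P),P.min(0).round(1),P.max(0).round(1),np.percentile(P,[1,99],axis=0).round(1),P.mean(0).round(1))
G=R.from_matrix(np.array([[0,-1,0],[-1,0,0],[0,0,-1.]]).T)
T=R.from_euler('z',115,degrees=True)*G;print('corr',((T*Rt.inv()).as_rotvec()/(np.pi/2)).round(3))
E
```

```text
t 4.45 pos [ 633.3 -168.3  231.2] yaw -92.08 z [-0.58    0.1008 -0.8084] j [ 0.11  0.96  0.23  0.89 -0.11  1.94 -1.28] F [0.4 0.1 0.2] T [-0.08  -0.619 -0.06 ] op 85.4
knob_grip [([394.2, 347.8], 0.63, [564.0, -210.0, 218.0]), ([489.2, 422.2], 0.44, [666.0, -228.0, 281.0])]
knobtop 1217 [ 530.5 -228.3  218. ] [ 567.  -191.1  226.8] [[ 532.9 -227.1  218.2]
 [ 565.4 -191.8  226.1]] [ 554.6 -208.5  223.5]
corr [ 0.352 -0.319  1.232]
```

View pics/k1.png

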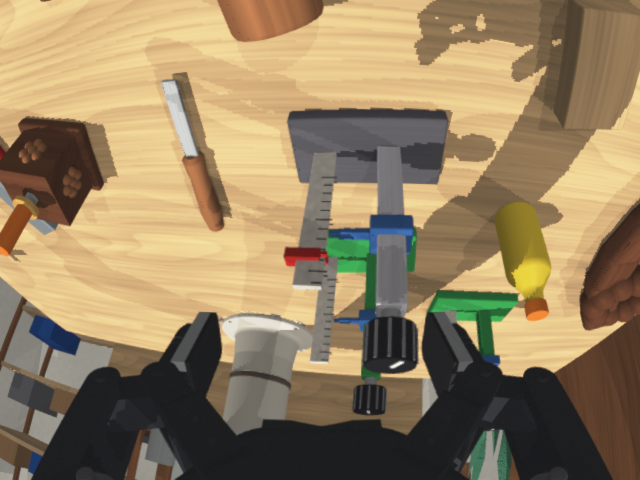

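The numbers went outside the allowed range, so I'll split the turn across two calls.

Call:
{"api": "servo_tool", "payload": {
  "plan": [
    [[0.01,0,0.04],[0.03,-0.08,0.1],1],
    [[0.0,0,0.07],[0.05,-0.15,0.2],1],
    [[-0.03,-0.01,0.07],[0.08,-0.22,0.3],1],
    [[-0.06,-0.03,0.07],[0.1,-0.3,0.42],1],
    [[-0.086,-0.041,0.07],[0.13,-0.36,0.54],1],
    [[-0.086,-0.041,0.07],[0.146,-0.395,0.644],1],
    [[-0.086,-0.041,0.07],[0.146,-0.395,0.644],1],
    [[-0.086,-0.041,0.07],[0.2,-0.38,0.8],1],
    [[-0.086,-0.041,0.07],[0.25,-0.36,0.93],1],
    [[-0.086,-0.041,0.07],[0.25,-0.36,0.93],1]
  ]
}}

```text
t: 5.55
ee_pos: [546.9, -208.7, 301.5]
ee_rot: [0.005, 0.994, -0.108, -0.011]
ft_force: [0.1, 0.0, -0.0]
opening: 85.6
```

```bash
python3 - <<'E'
from st import *
o=st();Rt=R.from_matrix(q2R(o['ee_rot']))
G=R.from_matrix(np.array([[0,-1,0],[-1,0,0],[0,0,-1.]]).T)
T=R.from_euler('z',115,degrees=True)*G;print('corr',((T*Rt.inv()).as_rotvec()/(np.pi/2)).round(3))
E
```

```text
t 5.55 pos [ 546.9 -208.7  301.5] yaw -12.42 z [-0.0237 -0.0066 -0.9997] j [ 0.32  0.31 -0.01  1.63  0.02  1.23  0.09] F [ 0.1  0.  -0. ] T [-0.023 -0.028  0.023] op 85.6
corr [ 0.009 -0.013  0.416]
```

Call:
{"api": "servo_tool", "payload": {
  "plan": [
    [[0,0,-0.02],[0,0,0.1],1],
    [[0,0,-0.03],[0.01,-0.01,0.2],1],
    [[0,0,-0.03],[0.01,-0.01,0.3],1],
    [[0,0,-0.03],[0.01,-0.01,0.416],1],
    [[0,0,-0.03],[0.01,-0.013,0.416],1],
    [[0,0,-0.03],[0.01,-0.013,0.416],1]
  ]
}}

```text
t: 6.15
ee_pos: [546.6, -208.8, 271.6]
ee_rot: [-0.001, 0.976, 0.217, -0.0]
ft_force: [-0.4, -0.1, -0.2]
opening: 85.6
```

```bash
cat > top.py <<'E'
from st import *
def cloudw(p,o):
    v,u=np.mgrid[0:480,0:640]; x=(u-p['cx'])/p['fx'];y=(v-p['cy'])/p['fy'];th=np.hypot(x,y)+1e-9
    D=np.stack([x/th*np.sin(th),y/th*np.sin(th),np.cos(th)],-1);C=D*(p['depth']/np.cos(th))[...,None]
    M=np.array(p['mount']);return (C@M[:3,:3].T+M[:3,3])@q2R(o['ee_rot']).T+np.array(o['ee_pos'])
E
python3 - <<'E'
from top import *
o=st();p=r.grab_frame('wrist');save(p,'k2');X=cloudw(p,o)
k=(X[...,2]>222)&(X[...,2]<230)&(abs(X[...,0]-547)<30)&(abs(X[...,1]+209)<30)
P=X[k];print('knobtop',len(P),np.percentile(P,[0,2,98,100],axis=0).round(1).tolist(),P.mean(0).round(1))
(c,rad)=cv2.minEnclosingCircle(P[:,:2].astype(np.float32));print(c,rad)
E
```

```text
t 6.15 pos [ 546.6 -208.8  271.6] yaw 25.04 z [-8.0e-04  1.4e-03 -1.0e+00] j [ 0.41  0.32 -0.11  1.68  0.04  1.14  0.72] F [-0.4 -0.1 -0.2] T [-0.002  0.031 -0.024] op 85.6
knobtop 3020 [[528.5, -227.7, 222.0], [530.4, -224.3, 223.1], [562.5, -192.2, 226.8], [565.7, -190.3, 228.0]] [ 546.2 -207.8  225.3]
(546.7222290039062, -209.1573944091797) 19.129655838012695
```

View pics/k2.png

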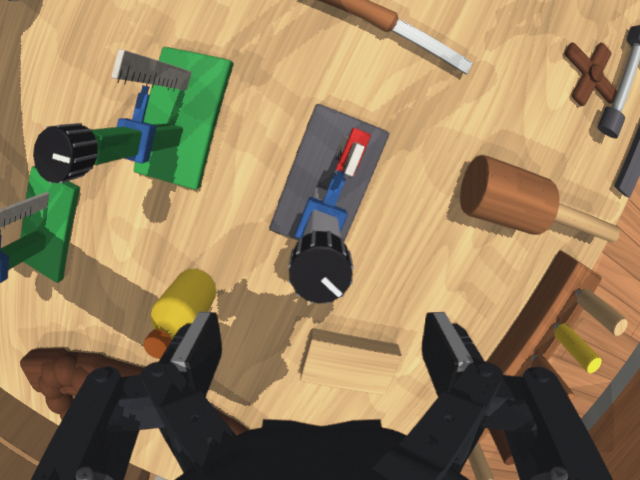

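The black knob is centred between the fingers at about (321,270). I'll descend and grip.

Call:
{"api": "servo_tool", "payload": {
  "plan": [
    [[0,0,-0.03],[0,0,0],1],
    [[0,0,-0.06],[0,0,0],1],
    [[0,0,-0.075],[0,0,0],1],
    [[0,0,-0.075],[0,0,0],0],
    [[0,0,-0.075],[0,0,0],-0.3],
    [[0,0,-0.075],[0,0,0],-0.6],
    [[0,0,-0.075],[0,0,0],-1],
    [[0,0,-0.075],[0,0,0],-1],
    [[0,0,-0.075],[0,0,0],-1],
    [[0,0,-0.075],[0,0,0],-1]
  ],
  "grip_force": 40
}}

```text
t: 7.2
ee_pos: [546.6, -209.8, 198.6]
ee_rot: [0.0, 0.977, 0.215, 0.0]
ft_force: [-4.4, -1.3, 5.4]
opening: 35.0
```

```bash
python3 st.py
```

```text
t 7.2 pos [ 546.6 -209.8  198.6] yaw 24.87 z [ 1.e-04 -1.e-04 -1.e+00] j [ 0.41  0.39 -0.11  1.76  0.05  1.    0.71] F [-4.4 -1.3  5.4] T [-0.066  0.823  0.013] op 35.0
```

Call:
{"api": "servo_tool", "payload": {
  "plan": [
    [[0,0,0],[0,0,-0.08],-1],
    [[0,0,0],[0,0,-0.16],-1],
    [[0,0,0],[0,0,-0.24],-1],
    [[0,0,0],[0,0,-0.32],-1],
    [[0,0,0],[0,0,-0.4],-1],
    [[0,0,0],[0,0,-0.48],-1],
    [[0,0,0],[0,0,-0.56],-1],
    [[0,0,0],[0,0,-0.64],-1],
    [[0,0,0],[0,0,-0.72],-1],
    [[0,0,0],[0,0,-0.8],-1],
    [[0,0,0],[0,0,-0.8],-1]
  ]
}}

```text
t: 8.3
ee_pos: [546.3, -209.8, 198.7]
ee_rot: [0.0, 0.916, -0.4, -0.0]
ft_force: [-1.2, -0.7, -3.0]
opening: 35.0
```

```bash
python3 - <<'E'
from top import *
o=st();p=r.grab_frame('wrist');save(p,'k3');s=r.grab_frame('side');save(s,'s3')
E
```

```text
t 8.3 pos [ 546.3 -209.8  198.7] yaw -47.2 z [-7.e-04 -2.e-04 -1.e+00] j [ 0.21  0.39  0.13  1.77 -0.06  0.99 -0.45] F [-1.2 -0.7 -3. ] T [-0.202  0.246 -0.032] op 35.0
```

View pics/k3.png

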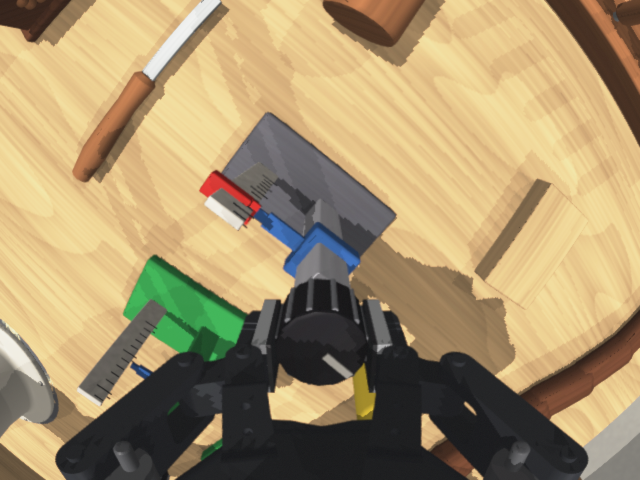

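Call:
{"api": "servo_tool", "payload": {
  "plan": [
    [[0,0,0],[0,0,-0.08],-1],
    [[0,0,0],[0,0,-0.16],-1],
    [[0,0,0],[0,0,-0.24],-1],
    [[0,0,0],[0,0,-0.32],-1],
    [[0,0,0],[0,0,-0.38],-1],
    [[0,0,0],[0,0,-0.38],-1]
  ]
}}

```text
t: 9.0
ee_pos: [546.2, -209.7, 198.7]
ee_rot: [0.0, 0.76, -0.65, -0.0]
ft_force: [-1.4, 0.0, -3.2]
opening: 34.8
```

```bash
python3 - <<'E'
from top import *
o=st();p=r.grab_frame('wrist');save(p,'k4');X=cloudw(p,o)
img=cv2.imread('pics/k4.png')[160:260,200:340];cv2.imwrite('pics/k4c.png',cv2.resize(img,(784,560),interpolation=cv2.INTER_NEAREST))
f=p['frame'].astype(int);R_,G,B=f[...,0],f[...,1],f[...,2]
near=(abs(X[...,0]-546)<20)&(abs(X[...,1]+165)<25)&(X[...,2]>90)&(X[...,2]<165)
for n,m in(('red',near&(R_>90)&(G<R_*.4)&(B<R_*.4)),('blue',near&(B>70)&(R_<B*.55)&(G<B*.75))):
    P=X[m]
    for y in range(-186,-140,3):
        q=P[(P[:,1]>=y)&(P[:,1]<y+3)]
        if len(q):print(n,y,len(q),q[:,0].min().round(1),q[:,0].max().round(1),'z med/max',np.percentile(q[:,2],[10,50,90]).round(1))
E
```

```text
t 9.0 pos [ 546.2 -209.7  198.7] yaw -81.04 z [-9.e-04  3.e-04 -1.e+00] j [ 0.12  0.39  0.25  1.77 -0.11  0.99 -1.  ] F [-1.4  0.  -3.2] T [-0.12   0.195 -0.042] op 34.8
red -162 50 536.9 550.4 z med/max [141.1 141.6 142.3]
red -159 54 536.5 550.8 z med/max [140.8 141.5 142.2]
red -156 53 546.1 550.6 z med/max [140.7 143.1 145.1]
red -153 53 546.0 550.4 z med/max [139.5 144.4 145.3]
red -150 50 546.1 550.2 z med/max [140.5 144.4 145.4]
red -147 53 545.6 549.9 z med/max [140.2 144.6 145.5]
red -144 55 545.2 549.7 z med/max [139.7 144.6 145.5]
red -141 14 546.1 549.3 z med/max [139.9 144.5 145.6]
blue -186 87 540.4 550.6 z med/max [139.7 140.7 141.6]
blue -183 86 540.2 550.3 z med/max [139.8 140.8 141.5]
blue -180 85 540.3 549.9 z med/max [140.  140.8 141.6]
blue -177 87 539.7 550.0 z med/max [139.8 140.8 141.5]
blue -174 86 539.5 549.6 z med/max [139.9 140.8 141.5]
blue -171 81 539.3 549.4 z med/max [139.6 140.6 141.6]
blue -168 47 541.4 548.9 z med/max [139.5 140.4 141.1]
blue -165 43 541.7 546.9 z med/max [139.6 140.2 140.9]
blue -162 18 541.6 546.7 z med/max [138.9 139.9 140.8]
```

View pics/k4c.png

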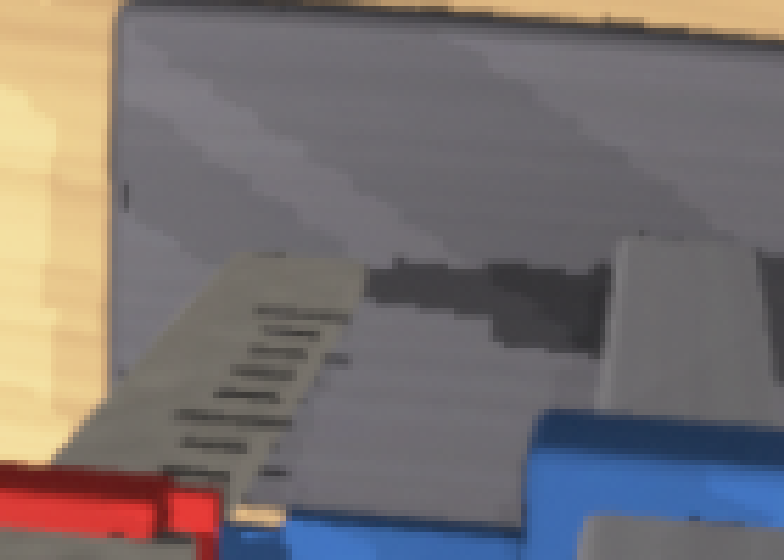

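Call:
{"api": "servo_tool", "payload": {
  "plan": [
    [[0,0,0],[0,0,-0.03],-1],
    [[0,0,0],[0,0,-0.06],-1],
    [[0,0,0],[0,0,-0.06],-1]
  ]
}}

```text
t: 9.35
ee_pos: [546.2, -209.6, 198.7]
ee_rot: [0.0, 0.731, -0.683, -0.0]
ft_force: [-0.5, 0.2, -3.7]
opening: 34.5
```

```bash
python3 - <<'E'
from top import *
for i in range(3):
    o=st() if i==0 else r.observe();p=r.grab_frame('wrist');save(p,'k5');X=cloudw(p,o)
    f=p['frame'].astype(int);R_,G,B=f[...,0],f[...,1],f[...,2]
    near=(abs(X[...,0]-546)<20)&(abs(X[...,1]+165)<25)&(X[...,2]>90)&(X[...,2]<165)
    for n,m,a,b in(('red',near&(R_>90)&(G<R_*.4)&(B<R_*.4),-162,-157.5),('blue',near&(B>70)&(R_<B*.55)&(G<B*.75),-168,-160)):
        P=X[m];q=P[(P[:,1]>=a)&(P[:,1]<b)&(P[:,0]<545.5)];print(n,len(q),q.mean(0).round(2),q.std(0).round(2),np.percentile(q[:,2],[10,50,90]).round(1))
img=cv2.imread('pics/k5.png')[200:320,180:340];cv2.imwrite('pics/k5c.png',cv2.resize(img,(800,600),interpolation=cv2.INTER_NEAREST))
E
```

```text
t 9.35 pos [ 546.2 -209.6  198.7] yaw -86.14 z [-9.e-04  5.e-04 -1.e+00] j [ 0.11  0.39  0.27  1.77 -0.12  0.99 -1.08] F [-0.5  0.2 -3.7] T [-0.09   0.179  0.008] op 34.5
red 46 [ 540.25 -159.35  141.27] [2.55 0.73 0.69] [140.5 141.4 142. ]
blue 68 [ 543.67 -164.46  141.45] [1.1  2.   0.55] [140.8 141.5 142.2]
red 45 [ 540.29 -159.45  141.71] [2.37 0.74 0.56] [141.1 141.7 142.4]
blue 69 [ 543.62 -164.46  141.43] [1.13 2.03 0.54] [140.6 141.4 142.1]
red 46 [ 540.37 -159.41  141.62] [2.56 0.77 0.64] [140.6 141.8 142.2]
blue 68 [ 543.6  -164.5   141.38] [1.14 2.   0.74] [140.4 141.4 142.3]
```

View pics/k5c.png

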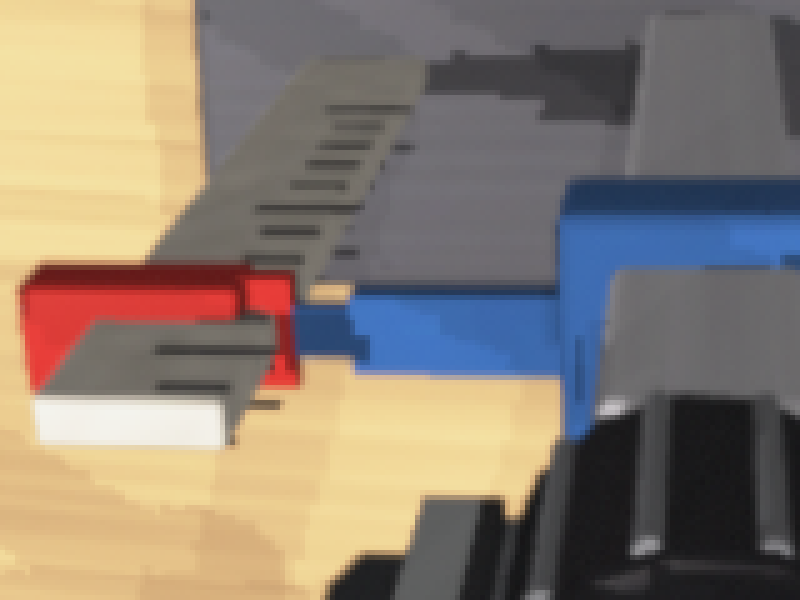

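Call:
{"api": "servo_tool", "payload": {
  "plan": [
    [[0,0,0],[0,0,0],-0.2],
    [[0,0,0],[0,0,0],0.2],
    [[0,0,0],[0,0,0],0.6],
    [[0,0,0],[0,0,0],1],
    [[0,0,0.03],[0,0,0],1],
    [[0,0,0.07],[0,0,0],1],
    [[0.03,0.01,0.1],[0,0.09,0],1],
    [[0.07,0.02,0.1],[0,0.18,0],1],
    [[0.09,0.04,0.08],[0,0.27,0],1],
    [[0.09,0.045,0.04],[0,0.36,-0.04],1],
    [[0.09,0.045,0.02],[0,0.4,-0.04],1],
    [[0.09,0.045,0.02],[0,0.4,-0.04],1]
  ]
}}

```text
t: 10.7
ee_pos: [633.8, -162.7, 206.7]
ee_rot: [0.216, 0.672, -0.669, -0.233]
ft_force: [-0.4, 0.4, -1.7]
opening: 85.6
```

Call:
{"api": "servo_tool", "payload": {
  "plan": [
    [[0,0,0],[0,0,0],1],
    [[0,0,0],[0,0,0],1]
  ]
}}

```text
t: 10.9
ee_pos: [633.9, -163.1, 208.4]
ee_rot: [0.215, 0.672, -0.669, -0.232]
ft_force: [-0.5, -0.5, 0.2]
opening: 85.7
```

```bash
python3 - <<'E'
from top import *
for i in range(3):
    o=st() if i==0 else r.observe();p=r.grab_frame('wrist');save(p,'k6');X=cloudw(p,o)
    f=p['frame'].astype(int);R_,G,B=f[...,0],f[...,1],f[...,2]
    near=(abs(X[...,0]-546)<20)&(abs(X[...,1]+165)<25)&(X[...,2]>90)&(X[...,2]<165)
    for n,m,a,b in(('red',near&(R_>90)&(G<R_*.4)&(B<R_*.4),-162,-157.5),('blue',near&(B>70)&(R_<B*.55)&(G<B*.75),-168,-160)):
        P=X[m];q=P[(P[:,1]>=a)&(P[:,1]<b)];w=q[q[:,0]<544.5];print(n,len(q),q.mean(0).round(2),np.percentile(q[:,2],[2,10,50,90]).round(1),'top',len(w),w.mean(0).round(2))
u0,v0=[int(a) for a in np.mean([[330,255]],axis=0)]
img=cv2.imread('pics/k6.png')[210:310,270:410];cv2.imwrite('pics/k6c.png',cv2.resize(img,(784,560),interpolation=cv2.INTER_NEAREST))
E
```

```text
t 10.9 pos [ 633.9 -163.1  208.4] yaw -90.2 z [-0.5998  0.0214 -0.7998] j [ 0.05  0.98  0.27  0.91 -0.08  1.9  -1.29] F [-0.5 -0.5  0.2] T [-0.058 -0.588  0.002] op 85.7
red 27 [ 546.17 -159.18  141.2 ] [139.5 140.4 141.3 141.9] top 8 [ 539.99 -159.72  141.39]
blue 45 [ 545.67 -164.62  140.96] [139.4 140.  141.  141.8] top 12 [ 543.37 -165.2   141.17]
red 24 [ 546.45 -159.21  141.09] [139.7 140.2 141.3 141.8] top 7 [ 540.59 -159.82  141.49]
blue 40 [ 545.75 -164.8   140.87] [139.5 139.9 141.  141.7] top 7 [ 543.73 -164.18  140.91]
red 28 [ 547.23 -158.94  141.11] [139.5 140.1 141.2 141.6] top 7 [ 541.44 -159.73  141.72]
blue 42 [ 545.75 -164.88  140.72] [139.3 139.8 140.8 141.5] top 9 [ 543.53 -164.94  140.86]
```

View pics/k6c.png

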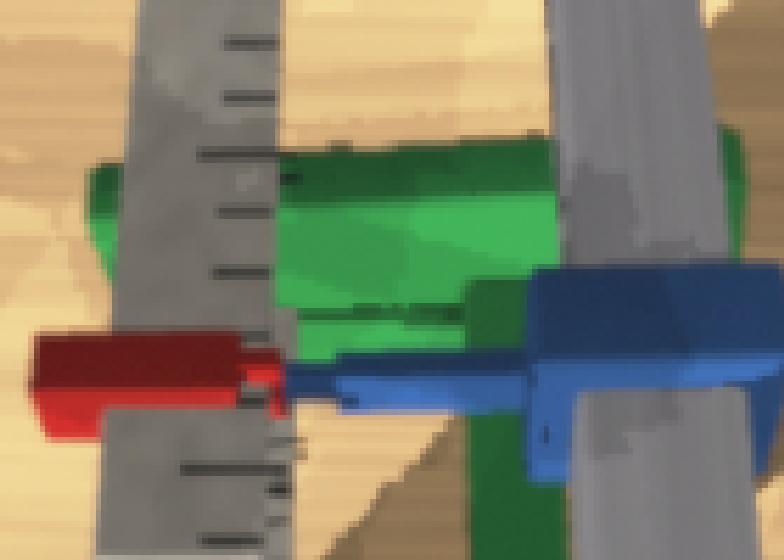

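```bash
python3 - <<'E'
from st import *
o=r.observe();Rt=R.from_matrix(q2R(o['ee_rot']))
G=R.from_matrix(np.array([[0,-1,0],[-1,0,0],[0,0,-1.]]).T)
T=R.from_euler('z',30,degrees=True)*G;print('corr',((T*Rt.inv()).as_rotvec()/(np.pi/2)).round(3))
E
```

```text
corr [ 0.092 -0.401  0.319]
```

Call:
{"api": "servo_tool", "payload": {
  "plan": [
    [[0,0.01,0.04],[0,-0.05,0],1],
    [[0,0.05,0.06],[0.01,-0.1,0.04],1],
    [[-0.01,0.1,0.06],[0.02,-0.15,0.08],1],
    [[-0.03,0.14,0.06],[0.03,-0.2,0.12],1],
    [[-0.04,0.18,0.06],[0.04,-0.25,0.16],1],
    [[-0.05,0.22,0.06],[0.05,-0.3,0.2],1],
    [[-0.065,0.26,0.06],[0.07,-0.35,0.25],1],
    [[-0.08,0.3,0.06],[0.09,-0.4,0.319],1],
    [[-0.093,0.34,0.05],[0.09,-0.4,0.319],1],
    [[-0.093,0.366,0.04],[0.09,-0.4,0.319],1],
    [[-0.093,0.366,0.04],[0.09,-0.4,0.319],1],
    [[-0.093,0.366,0.04],[0.09,-0.4,0.319],1]
  ]
}}

```text
t: 12.25
ee_pos: [542.0, 202.7, 253.9]
ee_rot: [0.0, 0.866, -0.5, 0.002]
ft_force: [0.0, -0.5, 0.4]
opening: 85.7
```

```bash
python3 - <<'E'
from top import *
o=st();p=r.grab_frame('wrist');save(p,'p1');X=cloudw(p,o)
for t in ['pin_grip','pin_collar','bore_mouth']:
    L=r.landmark_of(t,p); print(t,[(np.round(l['point'],1).tolist(),round(l['confidence'],2)) for l in L[:3]])
near=(abs(X[...,0]-541)<30)&(abs(X[...,1]-203)<30)
f=p['frame'].astype(int);R_,G,B=f[...,0],f[...,1],f[...,2]
for a,b in((158,170),(110,160),(98,108)):
    P=X[near&(X[...,2]>a)&(X[...,2]<b)]
    if len(P): print(a,b,len(P),np.percentile(P,[0,2,50,98,100],axis=0).round(1).tolist(),cv2.minEnclosingCircle(P[:,:2].astype(np.float32)))
Rt=R.from_matrix(q2R(o['ee_rot']));Gm=R.from_matrix(np.array([[0,-1,0],[-1,0,0],[0,0,-1.]]).T)
T=R.from_euler('z',30,degrees=True)*Gm;print('corr',((T*Rt.inv()).as_rotvec()/(np.pi/2)).round(3))
E
```

```text
t 12.25 pos [542.  202.7 253.9] yaw -60.01 z [ 0.0025 -0.0017 -1.    ] j [-0.45  0.32  0.06  1.73 -0.02  1.1  -1.44] F [ 0.  -0.5  0.4] T [-0.001 -0.097  0.005] op 85.7
pin_grip [([320.8, 233.5], 0.64)]
pin_collar [([320.6, 222.2], 0.61)]
bore_mouth []
158 170 937 [[530.9, 192.1, 158.1], [532.4, 193.3, 159.3], [543.1, 203.9, 162.3], [553.5, 214.3, 163.6], [554.2, 215.4, 164.2]] ((542.5843505859375, 203.66973876953125), 11.939888954162598)
110 160 547 [[540.6, 193.7, 110.0], [541.3, 195.3, 111.8], [552.1, 209.2, 138.2], [554.3, 215.3, 159.1], [554.5, 215.5, 160.0]] ((545.4271240234375, 204.8636474609375), 11.55373764038086)
98 108 766 [[524.3, 184.3, 98.1], [528.1, 185.5, 99.4], [551.0, 210.3, 102.3], [560.8, 221.2, 106.4], [561.6, 222.1, 108.0]] ((542.4689331054688, 203.54925537109375), 19.29536247253418)
corr [0.001 0.002 0.   ]
```

View pics/p1.png

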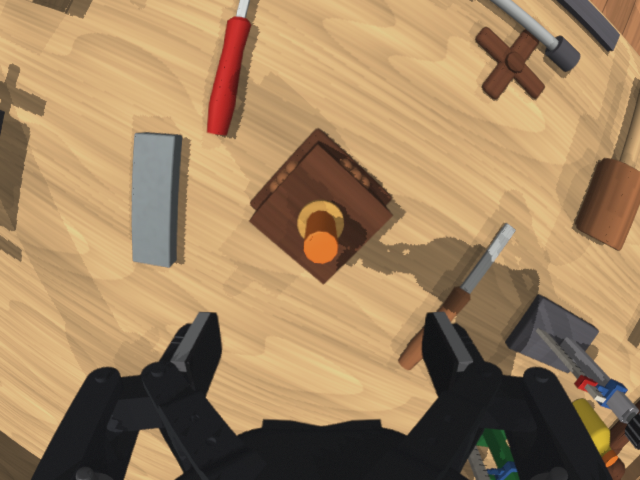

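The orange-sleeved pin is centred between the fingers at (321,240), with the collar below it. Going down now.

Call:
{"api": "servo_tool", "payload": {
  "plan": [
    [[0.0005,0.001,-0.04],[0,0,0],1],
    [[0.0005,0.001,-0.08],[0,0,0],1],
    [[0.0005,0.001,-0.11],[0,0,0],1],
    [[0.0005,0.001,-0.133],[0,0,0],1],
    [[0.0005,0.001,-0.133],[0,0,0],0.5],
    [[0.0005,0.001,-0.133],[0,0,0],0],
    [[0.0005,0.001,-0.133],[0,0,0],-0.3],
    [[0.0005,0.001,-0.133],[0,0,0],-0.6],
    [[0.0005,0.001,-0.133],[0,0,0],-1],
    [[0.0005,0.001,-0.133],[0,0,0],-1],
    [[0.0005,0.001,-0.133],[0,0,0],-1],
    [[0.0005,0.001,-0.133],[0,0,0],-1]
  ],
  "grip_force": 40
}}

```text
t: 13.65
ee_pos: [544.1, 203.3, 121.3]
ee_rot: [-0.0, 0.865, -0.501, 0.002]
ft_force: [-0.9, 0.7, 7.1]
opening: 23.1
```

```bash
python3 - <<'E'
from top import *
st();st()
zs=[]
for i in range(5):
    o=r.observe();p=r.grab_frame('wrist');zs.append(o['ee_pos'][2]);X=cloudw(p,o)
    m=(np.hypot(X[...,0]-542.6,X[...,1]-203.6)<18.5)&(np.hypot(X[...,0]-542.6,X[...,1]-203.6)>13.5)&(X[...,2]>96)&(X[...,2]<109)
    m=cv2.erode(m.astype(np.uint8),np.ones((3,3)))>0
    print(m.sum(),np.percentile(X[m][:,2],[10,50,90]).round(2),X[m][:,2].mean().round(2))
print(np.round(zs,2));st()
save(p,'p2')
E
```

```text
t 13.65 pos [544.1 203.3 121.3] yaw -60.2 z [ 3.1e-03 -6.0e-04 -1.0e+00] j [-0.44  0.47  0.05  1.84 -0.03  0.83 -1.43] F [-0.9  0.7  7.1] T [ 0.542  0.464 -0.015] op 23.1
t 13.65 pos [544.1 203.3 121.3] yaw -60.2 z [ 3.1e-03 -6.0e-04 -1.0e+00] j [-0.44  0.47  0.05  1.84 -0.03  0.83 -1.43] F [-0.9  0.7  7.1] T [ 0.542  0.464 -0.015] op 23.1
677 [101.62 102.38 103.13] 102.37
683 [101.61 102.39 103.14] 102.37
675 [101.63 102.38 103.19] 102.38
671 [101.61 102.39 103.19] 102.39
704 [101.59 102.43 103.09] 102.39
[121.34 121.35 121.34 121.34 121.36]
t 13.9 pos [544.  203.3 121.3] yaw -60.2 z [ 3.e-03 -7.e-04 -1.e+00] j [-0.44  0.47  0.05  1.84 -0.03  0.83 -1.43] F [-1.5  2.   6.7] T [ 0.527  0.526 -0.004] op 23.3
```

View pics/p2.png

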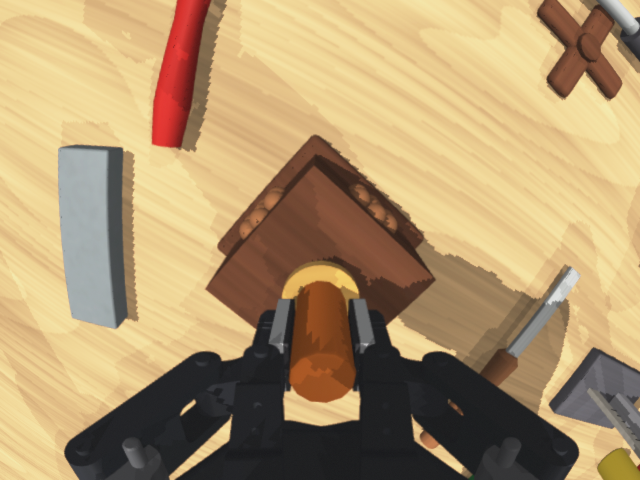

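Call:
{"api": "servo_tool", "payload": {
  "plan": [
    [[0,0,0.004],[0,0,0],-1],
    [[0,0,0.008],[0,0,0],-1],
    [[0,0,0.012],[0,0,0],-1],
    [[0,0,0.016],[0,0,0],-1],
    [[0,0,0.02],[0,0,0],-1],
    [[0,0,0.02],[0,0,0],-1]
  ]
}}

```text
t: 14.5
ee_pos: [544.2, 203.3, 141.9]
ee_rot: [-0.001, 0.865, -0.502, 0.002]
ft_force: [0.3, 0.6, -1.2]
opening: 23.0
```

```bash
cat > col.py <<'E'
from top import *
st()
for i in range(3):
    o=r.observe();p=r.grab_frame('wrist');X=cloudw(p,o);c=o['ee_pos'][:2]-np.array([1.4,-.3]);h=np.hypot(X[...,0]-c[0],X[...,1]-c[1])
    z0=o['ee_pos'][2]-19
    m=(h<18)&(h>13.5)&(abs(X[...,2]-z0)<6);m=cv2.erode(m.astype(np.uint8),np.ones((3,3)))>0
    print(m.sum(),np.percentile(X[m][:,2],[10,50,90]).round(2),'rel TCP',(np.median(X[m][:,2])-o['ee_pos'][2]).round(2))
import sys;save(p,sys.argv[1]);st()
E
python3 col.py p3
```

```text
t 14.5 pos [544.2 203.3 141.9] yaw -60.2 z [ 3.5e-03 -5.0e-04 -1.0e+00] j [-0.44  0.45  0.05  1.82 -0.03  0.87 -1.43] F [ 0.3  0.6 -1.2] T [-0.024  0.073 -0.005] op 23.0
582 [122.13 122.94 123.75] rel TCP -18.99
552 [121.84 122.64 123.36] rel TCP -18.96
545 [121.63 122.37 123.19] rel TCP -18.99
t 14.65 pos [544.1 203.2 141.2] yaw -60.2 z [ 3.1e-03 -8.0e-04 -1.0e+00] j [-0.44  0.45  0.05  1.82 -0.03  0.87 -1.43] F [ 0.5  1.  -1.7] T [0.016 0.072 0.051] op 23.3
```

Call:
{"api": "servo_tool", "payload": {
  "plan": [
    [[0,0,0.004],[0,0,0],-1],
    [[0,0,0.008],[0,0,0],-1],
    [[0,0,0.012],[0,0,0],-1],
    [[0,0,0.016],[0,0,0],-1],
    [[0,0,0.0195],[0,0,0],-1],
    [[0,0,0.0203],[0,0,0],-1],
    [[0,0,0.0203],[0,0,0],-1],
    [[0,0,0.0203],[0,0,0],-1],
    [[0,0,0.0203],[0,0,0],-1]
  ]
}}

```text
t: 15.55
ee_pos: [543.9, 203.1, 161.3]
ee_rot: [-0.0, 0.865, -0.501, 0.001]
ft_force: [-0.3, 0.4, -1.5]
opening: 23.3
```

```bash
python3 col.py p4; python3 - <<'E'
from st import *
def cloud(p):
    v,u=np.mgrid[0:480,0:640];z=p['depth']
    c=np.stack([(u-p['cx'])/p['fx']*z,(v-p['cy'])/p['fy']*z,z],-1)
    return c@attR(p['attitude']).T+np.array(p['position'])
for n in('scene','side'):
    p=r.grab_frame(n);save(p,n+'4');X=cloud(p);f=p['frame'].astype(int);R_,G,B=f[...,0],f[...,1],f[...,2]
    m=(abs(X[...,0]-545)<15)&(abs(X[...,1]+172)<14)&(B>70)&(R_<B*.55)&(G<B*.8)
    P=X[m];print(n,'ptr',len(P),np.percentile(P[:,2],[10,50,90]).round(1) if len(P) else '')
    h=np.hypot(X[...,0]-542.6,X[...,1]-203.6)
    m=(h<22)&(X[...,2]>130)&(X[...,2]<150)&(R_>B*1.4)
    P=X[m];print('collar-ish',len(P),np.percentile(P[:,2],[5,50,95]).round(1) if len(P) else '')
    uv=(270,200) if n=='scene' else (200,150)
a=cv2.imread('pics/scene4.png')[170:330,220:440];b=cv2.imread('pics/side4.png')[150:310,200:420]
cv2.imwrite('pics/c4.png',np.hstack([cv2.resize(x,(400,290),interpolation=2) for x in(a,b)]))
E
```

```text
t 15.55 pos [543.9 203.1 161.3] yaw -60.2 z [ 2.8e-03 -9.0e-04 -1.0e+00] j [-0.45  0.42  0.05  1.81 -0.02  0.91 -1.43] F [-0.3  0.4 -1.5] T [0.04  0.013 0.064] op 23.3
559 [141.63 142.27 143.04] rel TCP -19.07
550 [141.52 142.3  143.12] rel TCP -19.01
550 [141.62 142.37 143.08] rel TCP -19.01
t 15.7 pos [543.9 203.1 161.4] yaw -60.2 z [ 2.8e-03 -9.0e-04 -1.0e+00] j [-0.45  0.42  0.05  1.81 -0.02  0.91 -1.43] F [-0.5 -0.3 -1.7] T [-0.011  0.035 -0.001] op 23.0
scene ptr 28 [141.5 142.7 144.3]
collar-ish 87 [137.1 142.7 147.8]
side ptr 13 [141.3 142.5 143.8]
collar-ish 126 [137.8 142.7 148.2]
```

View pics/c4.png

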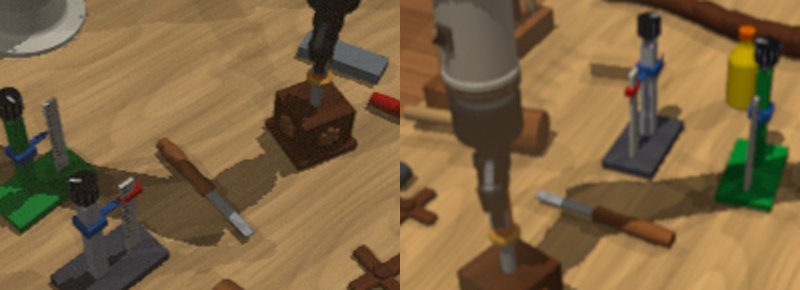

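View pics/p4.png

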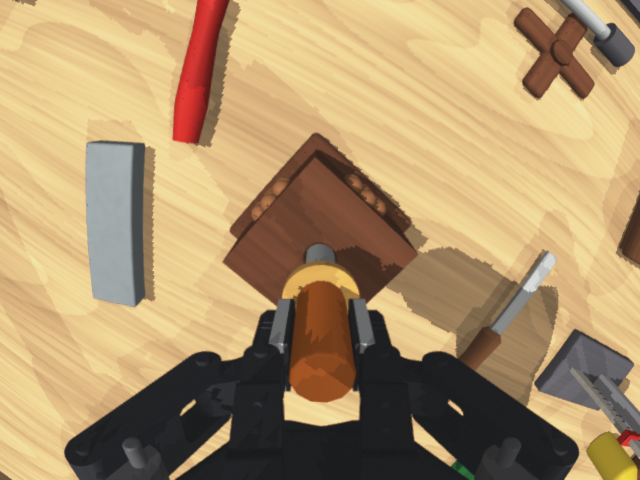

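Call:
{"api": "servo_tool", "payload": {
  "plan": [
    [[0,0,0.0005],[0,0,0],-1],
    [[0,0,0.0005],[0,0,0],-1],
    [[0,0,0.0005],[0,0,0],-1],
    [[0,0,0.0005],[0,0,0],-1],
    [[0,0,0.0005],[0,0,0],-1]
  ]
}}

```text
t: 16.3
ee_pos: [544.0, 203.2, 161.9]
ee_rot: [-0.0, 0.865, -0.502, 0.001]
ft_force: [0.3, -0.1, -1.4]
opening: 23.1
```

```bash
python3 col.py p5 && python3 - <<'E'
from st import *
o=st();print(np.abs(o['qd']).max());print(r.job_done())
E
```

```text
t 16.3 pos [544.  203.2 161.9] yaw -60.2 z [ 2.9e-03 -8.0e-04 -1.0e+00] j [-0.45  0.42  0.05  1.81 -0.02  0.91 -1.43] F [ 0.3 -0.1 -1.4] T [-0.022  0.048  0.017] op 23.1
553 [142.17 143.   143.74] rel TCP -18.92
581 [142.14 142.93 143.7 ] rel TCP -18.99
551 [142.11 142.94 143.74] rel TCP -18.99
t 16.45 pos [544.  203.2 161.9] yaw -60.2 z [ 2.9e-03 -8.0e-04 -1.0e+00] j [-0.45  0.42  0.05  1.81 -0.02  0.91 -1.43] F [-0.3 -0.5 -1.7] T [-0.034 -0.045  0.065] op 22.9
t 16.45 pos [544.  203.2 161.9] yaw -60.2 z [ 2.9e-03 -8.0e-04 -1.0e+00] j [-0.45  0.42  0.05  1.81 -0.02  0.91 -1.43] F [-0.3 -0.5 -1.7] T [-0.034 -0.045  0.065] op 22.9
0.002832087873173957
the job is handed in; nothing more can be done
None
```

The job is done and handed in at 16.5 s, with the arm holding the pin still and its collar level with the pointer.

- **Gauge:** I turned the knob of the dark-based gauge with the red clip about 111° clockwise in three steps. Before letting go, the wrist depth picture put the pointer top at 141.4 mm and the clip top at 141.5 mm. After I let go, a side-on look gave about 141.0 and 141.5 mm, so the pointer may sit up to 0.5 mm low. I left it there. The green look-alikes were not touched.
- **Pin:** I gripped the orange sleeve and drew the pin straight up by about 40.5 mm. The wrist force stayed below about 2 N in my readings during the lift, so I saw no sign of binding. The collar centre measures 139.95 mm, against 139.5–139.9 mm for the pointer.
- **Grip and bore:** The collar kept the same distance from the tool throughout, so the pin did not slip. By the given dimensions its foot is still about 30 mm deep in the bore. The arm was motionless when I handed in.
- **Failed or in disagreement:**
  - One move was refused because a turn value was out of range, and nothing moved.
  - Wrist-camera heights read about 0.6 mm low against the stated sizes. This cancels in the comparison.
  - The scene and side cameras were too coarse for more than a rough check. They read 142–143 mm for both pointer and collar.

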